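Seat the blue-plate dental cast in the scanner's D-shaped nest

TASK

Load the scanner: pick up the plaster tooth cast on the blue D-shaped plate, turn it so that the plate's flat side matches the blue flat wall of the nest on the turntable, and lower it in until the plate lies fully home and level on the nest's floor; let go of it only once it is down in the nest. Leave the casts on the yellow round plate and the red square plate standing where they are.

Things in the scene. Friction and masses are not known exactly. Their poses are not given: they have to be found in the camera images.
- model_center (a point): Cast to load: cream plaster block 24 (x) x 42 (y) x 34 mm high centred on a blue plate 10 mm thick: disc of 30 mm radius cut straight 16 mm from its centre on the +x side (the flat). Four teeth on top along y, one brass; 53 mm high in all, 0.13 kg. Point: on the disc's axis, 36 mm above the underside; grip here across the 24 mm; tips up to 22 mm below it clear the plate. z up.
- nest_seat (a point): D-shaped pocket on the grey turntable of a fixed white round base (140 mm across); a camera block 90 mm high stands 105 mm off on the -y side. Point: middle of its floor, 24 mm above the bench; z up, x to its blue flat wall. At the floor: 33 mm radius, flat 19 mm away (3 mm clearance); 12 mm high walls flare 5 mm as a guide. Home: cast's point 36 mm above this one, x axes the same way.
- round_model_center (a point): Bystander: the same plaster block and teeth on a yellow round plate, 60 mm across, 53 mm high in all. Point on its axis 36 mm above its underside, z up. Leave it alone.
- square_model_center (a point): Bystander: the same plaster block and teeth on a red square plate, 54 mm wide, 53 mm high in all. Point on its axis 36 mm above its underside, z up. Leave it alone.
Things that resemble listed ones, but are neither listed nor needed, are in the scene too. What is meant by the part that bears nest_seat is not pink or purple, and is the larger of those in its own colour.

How it is judged:
On the way, in this order (a step that is already met when the one before it is completed fails the run):
1. the cast is lifted clear of the bench in the fingers (height (world z) of model_center above 0.06 m and contact force between the fingers and model above 0.5 N), for 0.1 s.
2. still held, it is down in the nest with its flat to the flat wall (horizontal distance between model_center and nest_seat below 0.012 m and z of model_center in the frame of nest_seat below 0.048 m and angle between the x axis of model_center and the x axis of nest_seat, either way round below 0.4 rad and contact force between the fingers and model above 0.5 N), for 0.03 s.
At the end, for the whole second after the job is handed in: The cast on the blue plate rests in the nest: its axis within 10 mm of the nest's, its plate within 3 mm of the nest's floor, its flat within 20 degrees of the flat wall's direction, level within 5 degrees, at rest (horizontal distance between model_center and nest_seat below 0.01 m and z of model_center in the frame of nest_seat below 0.039 m and angle between the x axis of model_center and the x axis of nest_seat, either way round below 0.35 rad and angle between model_center's own z axis and vertical below 0.09 rad and linear speed of model below 0.02 m/s); the robot touches nothing.
It fails at once if a bystander cast is pushed more than 25 mm or tipped over (distance of any of round_model_center, square_model_center from where it was at the start of the episode above 0.025 m or angle between any of round_model_center, square_model_center's own z axis and vertical above 0.5 rad).
It also fails if it takes over 32 s, if anything falls off the work surface, if the arm or the gripper's body presses on something with over 40 N, if the wrist force passes 120 N, or if a joint passes its speed limit or range.

ROBOT

A 6-joint arm with a two-finger parallel gripper is mounted at the origin on the work surface. World frame = base frame: x ahead of the robot, y to its left, z up, the work surface at z = 0. Lengths are in m, angles in rad, forces in N, time in s.
With the tool pointing down it reaches from about 0.275 to 0.75 m from the base axis. Payload 10.2 kg.
Tool frame: the origin (TCP) lies at the very end of the fingers, on their centre line; the grasp point (between the pads) lies 19 mm behind it; x points along the fingers, y is the direction in which the jaws open and shut, and the axes are right-handed (so a half turn about x gives the same grasp; the last joint's range is limited). The gripper opens to 85 mm and grips with 20 to 120 N. Pads are 22 mm wide; open, the fingers measure 114 mm over their backs; the gripper's body (76 mm by 85 mm) begins 54 mm behind the grasp point. The pads swing forward as they close: fully open they stand 13 mm farther back than shut.
Start: joints at [1.013, 0.313, 1.498, -0, 1.331, -0.223], TCP at [0.173, 0.496, 0.231] pointing down, gripper open.
Joint ranges: [-2.94, 2.94], [-0.97, 2.17], [0.19, 2.56], [-1.23, 4.37], [0.02, 3.11], [-2.88, 2.88]. Speed limits (rad/s): [2.39, 2.39, 3.01, 3.14, 3.14, 3.14].

INTERFACE

Orientations are given as a rotation vector (axis times angle).
In Python, from cell import telemetry, imaging, r gives the robot as it stands.
- The arm moves only by the tool play_rows, never from a script. Its argument "targets" is a list that holds one entry, the list of rows, each a list of 5 numbers: the shift along the tool's x, y, z normalised to -1 to 1, where 1 is 60 mm, then the turn about the tool's x normalised to -1 to 1, where 1 is 0.12 rad, then the opening, from -1 (shut) to 1 (fully open), so that 0 is half open. In form: [[[tx, ty, tz, spin, fingers], ...]]. A call has 1 to 10 rows; each row shifts and turns the commanded pose from where the row before left it, along the tool's axes as they then stand; what a row does not reach is not made up. A row lasts 1/8 s, in which the tool goes at most 62.5 mm and 10.7 degrees, less where a joint would pass 70% of its speed; a pose out of reach is approached as far as the arm can. A call with a number of a shift or a turn outside -1 to 1 is refused whole. A call with a gripper value outside its range is refused whole. The fingers move at their own pace and stop on an object; "squeeze" is the grip in N (left out, the last holds). Time passes only in rows, so rows that do not move let the fingers close. It gives the time, the measured TCP pose, the force and the opening at its end, in the units of the state.
- telemetry.get_state(): the state, without advancing time (a new reading comes with each control period).
- imaging.get_image(name): name is "side" or "top" or "wrist"; returns a dict with "pixels" (384x512x3 uint8, blue, green, red), "range_z" (384x512 float32, m along the optical axis (not along the pixel's ray), 0 where there is no reading), "fx", "fy", "cx", "cy" (pixels), "R" (3x3) and "t" (3): a world point X has camera coordinates R X + t. Camera axes: x right, y down, z forward; pixel columns grow to the right and rows downward; lengths in m; the calibration is good to about 2 mm. A picture is of the moment at which its call begins.
- r.job_done(): hands the job in, once; it reports no verdict.
The state is a dict: "t": time; "joint_pos": joint angles; "dq": joint speeds; "joint_torque": joint torques, N m; "tcp_pos": TCP position; "eef_rot": TCP orientation; "ft_force": force on the tool from outside, world axes, zero at the start; "moment": the same for the moment, N m; "opening": finger opening in m.
Only numpy, scipy, OpenCV 4.12 (cv2) and the standard library are available. Lean on these libraries where they do the work, as an engineer would, in place of code of your own. Each camera call takes 0.05 s, during which the arm holds its last target.

## Working session

There is one attempt and no reset: what is moved stays moved. The work goes in short steps, Python scripts to look and compute and a tool call to move; the robot and the scene stay as the last step left them, time stands still between calls to the robot, and variables do not carry over. Pictures are saved under pics/ and viewed, and the job is handed in when it is done.

Besides the shell and the picture viewer there is one more tool, called after ">>>" by a JSON object that holds its "method" and its "body". play_rows: Moves the arm, as the interface text tells. Its arguments: {"type":"object","properties":{"targets":{"type":"array","items":{"type":"array","items":{"type":"array","items":{"type":"number"}}}},"squeeze":{"type":"number"}},"required":["targets"]}

```bash
mkdir -p pics; ls; python3 - <<'E'
from cell import telemetry, imaging, r
import cv2, numpy as np, pickle
d={}
for n in ("top","side","wrist"):
    im=imaging.get_image(n); d[n]=im; cv2.imwrite(f"pics/{n}0.png",im["pixels"])
    print(n,im["fx"],im["cx"],im["cy"],np.round(-im["R"].T@im["t"],3))
pickle.dump(d,open("d0.pkl","wb"))
print(telemetry.get_state())
E
```

```text
pics
top 397.007843331566 258.65365504514824 188.955596654594 [ 0.355 -0.041  1.05 ]
side 429.54016006967186 256.0635011767699 197.25768539031026 [ 0.313 -0.892  0.834]
wrist 311.98286505353514 255.55656744522958 185.742284083473 [0.1   0.522 0.373]
{'t': 0.15, 'joint_pos': array([ 1.01260222e+00,  3.13282750e-01,  1.49823717e+00,  2.25221314e-05,
        1.33097642e+00, -2.23401526e-01]), 'dq': array([ 0.00098002, -0.00156121, -0.00203739,  0.00032747,  0.00074685,
        0.00160417]), 'joint_torque': array([ 1.04745446e-03, -4.12364173e+01, -2.59794223e+01, -2.52092614e-04,
        3.20589112e-03, -2.53512258e-05]), 'tcp_pos': array([0.17241056, 0.49569309, 0.23089591]), 'eef_rot': array([ 0.26208852,  1.55514719, -0.26339296]), 'ft_force': array([-0.36987464,  0.25476527, -0.30389411]), 'moment': array([-0.03311597,  0.01932266,  0.01489616]), 'opening': 0.08536044706978509}
```

View pics/top0.png

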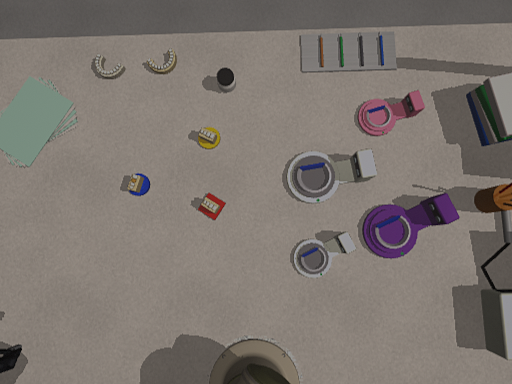

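View pics/side0.png

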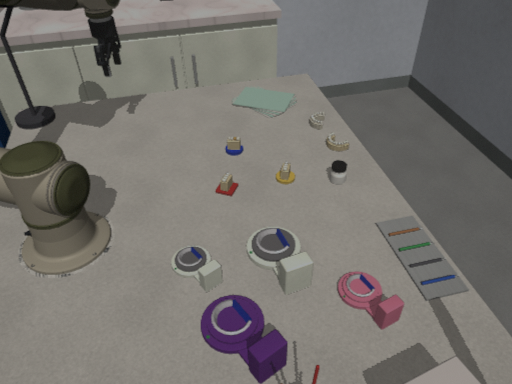

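View pics/wrist0.png

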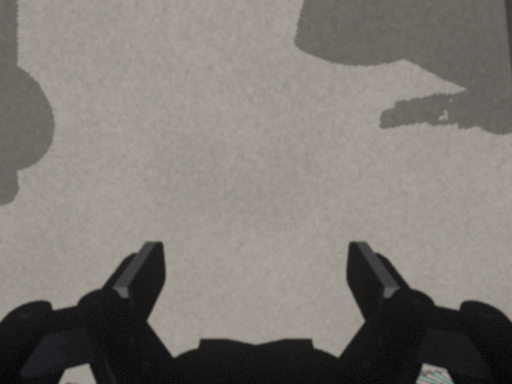

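Top view: blue-plate cast at (138,184), bystanders yellow (208,137) and red (211,206). Nest candidates are large white (312,176), small white (312,257), pink (378,117) and purple (390,230). I choose the large white one and the blue-plate cast, and will check both in close crops.

```bash
cat > h.py <<'E'
import numpy as np, cv2
def ray(im,u,v,z):
    R,t=np.array(im["R"]),np.array(im["t"]); C=-R.T@t
    d=R.T@np.array([(u-im["cx"])/im["fx"],(v-im["cy"])/im["fy"],1.])
    return C+d*(z-C[2])/d[2]
def proj(im,X):
    c=np.array(im["R"])@np.array(X)+np.array(im["t"]); return np.array([im["fx"]*c[0]/c[2]+im["cx"],im["fy"]*c[1]/c[2]+im["cy"]])
def cloud(im):
    z=im["range_z"]; v,u=np.mgrid[:z.shape[0],:z.shape[1]]
    c=np.stack([(u-im["cx"])/im["fx"]*z,(v-im["cy"])/im["fy"]*z,z],-1)
    return (c-np.array(im["t"]))@np.array(im["R"])
E
python3 - <<'E'
import pickle; from h import *
d=pickle.load(open("d0.pkl","rb"))
T,S=d["top"],d["side"]
def crop(im,u,v,w=30,s=8): return cv2.resize(im["pixels"][v-w:v+w,u-w:u+w],None,fx=s*30/w/1.25,fy=s*30/w/1.25,interpolation=cv2.INTER_CUBIC)
o=np.vstack([np.hstack([crop(T,138,184),crop(T,320,176,45)]),np.hstack([crop(S,234,147,30),crop(S,275,248,45)])])
o=cv2.resize(o,(600,600)); cv2.imwrite("pics/crop0.png",o)
for n,u,v,z in (("blue",138,184,.01),("nestW",312,176,.03),("nestw",312,257,.03),("base",255,375,0)): print(n,ray(T,u,v,z).round(3))
hsv=cv2.cvtColor(T["pixels"],cv2.COLOR_BGR2HSV)
m=cv2.inRange(hsv,(110,120,50),(130,255,255))
n,l,st,c=cv2.connectedComponentsWithStats(m)
for i in range(1,n):
  if st[i,4]>8: print(st[i],c[i].round(1), hsv[l==i].mean(0).round())
E
```

```text
blue [0.518 0.297 0.01 ]
nestW [ 0.524 -0.164  0.03 ]
nestw [ 0.317 -0.155  0.03 ]
base [ 0.027 -0.004  0.   ]
[380  35   4  30  63] [381.4  49.9] [112. 182. 105.]
[368 106  17   7  52] [375.8 108.9] [118. 170.  96.]
[475 108  14  37  72] [482.4 129.2] [112. 171.  67.]
[300 163  24   8  98] [311.7 166.3] [116. 169.  97.]
[129 174  21  22 162] [142.4 186.3] [115. 195. 122.]
[376 215  24  13 101] [387.6 221.3] [117. 181. 100.]
[302 248  16   9  46] [309.5 252. ] [116. 171. 102.]
```

View pics/crop0.png

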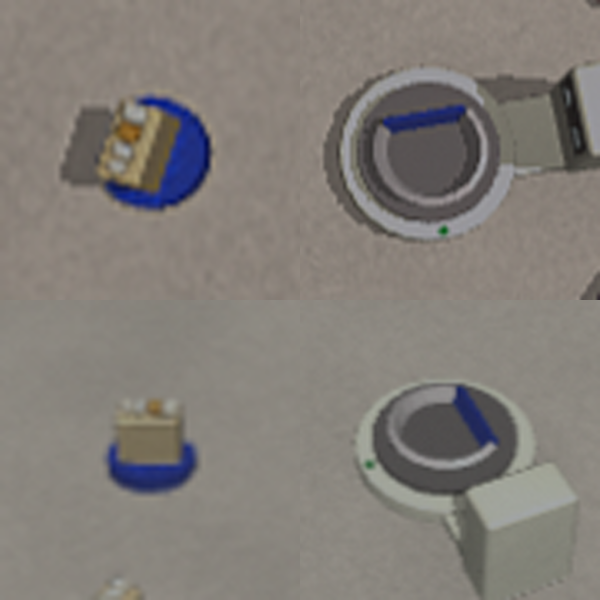

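The crops show the blue plate with its flat under the block on the image's left side (world +y), and the large white nest with its blue wall at the top of the picture (world +x). Next I'll measure both.

```bash
cat > meas.py <<'E'
from h import *
def mask(im,lo,hi): return cv2.inRange(cv2.cvtColor(im["pixels"],cv2.COLOR_BGR2HSV),lo,hi)
def circ(P):
    A=np.c_[2*P,np.ones(len(P))]; s=np.linalg.lstsq(A,(P**2).sum(1),rcond=None)[0]; return s[:2],np.sqrt(s[2]+s[:2]@s[:2])
E
python3 - <<'E'
import pickle; from meas import *
d=pickle.load(open("d0.pkl","rb"))
for n in("top","side"):
    im=d[n]; W=cloud(im)
    print(n,"bench z",np.median(W[...,2][200:220,80:120]) if n=="top" else np.median(W[150:250,100:160,2]))
    for nm,c,rad,lo,hi in (("cast",(.52,.293),.045,.035,.07),("plate",(.52,.293),.045,.005,.02),("nest rim",(.52,-.16),.06,.031,.05),("nest all",(.52,-.16),.08,.010,.05)):
        m=(np.hypot(W[...,0]-c[0],W[...,1]-c[1])<rad)&(W[...,2]>lo)&(W[...,2]<hi)
        P=W[m]
        if len(P)<5: print(nm,len(P));continue
        rc=cv2.minAreaRect(P[:,:2].astype(np.float32)*1000)
        print(nm,len(P),P.mean(0).round(4),"zmax",P[:,2].max().round(3),"rect",np.round(rc[0],1),np.round(rc[1],1),round(rc[2],1))
    b=mask(im,(108,120,40),(130,255,255))
    # nest wall
    for nm,c,rad,z in (("wall",(.52,-.16),.06,None),("plate",(.52,.293),.05,.01)):
        m=(b>0)&(np.hypot(W[...,0]-c[0],W[...,1]-c[1])<rad)
        P=W[m]; print(nm,len(P),P.mean(0).round(4),P[:,2].min().round(3),P[:,2].max().round(3))
        q=P[:,:2]-P[:,:2].mean(0); u,s,v=np.linalg.svd(q); print(" dir deg",np.degrees(np.arctan2(v[0][1],v[0][0])).round(1),"sd",(s/np.sqrt(len(P))).round(4))
E
```

```text
top bench z -0.00034477255015724346
cast 160 [0.5187 0.2965 0.0458] zmax 0.056 rect [519.3 297.9] [24.7 41.4] 71.7
plate 188 [0.5149 0.2869 0.0102] zmax 0.02 rect [518.8 296.2] [71.3 54.9] 9.7
nest rim 281 [ 0.5235 -0.169   0.0347] zmax 0.041 rect [ 519.6 -168.7] [73.7 87.8] 8.1
nest all 2179 [ 0.5244 -0.1669  0.0226] zmax 0.041 rect [ 526.7 -167.6] [138.1 138.8] 43.4
wall 98 [ 0.5493 -0.1638  0.0319] 0.023 0.039
 dir deg -81.8 sd [0.0173 0.0026]
plate 162 [0.5119 0.2855 0.0091] -0.003 0.045
 dir deg 148.0 sd [0.0173 0.0103]
side bench z -0.001312810438347068
cast 79 [0.516  0.2912 0.0439] zmax 0.054 rect [516.4 292.4] [25.3 40. ] 77.1
plate 103 [0.5141 0.2833 0.0105] zmax 0.02 rect [513.5 288.4] [49.8 58.9] 65.9
nest rim 211 [ 0.5191 -0.1711  0.0338] zmax 0.038 rect [ 516.1 -169.5] [74.7 89.9] 8.4
nest all 1614 [ 0.5184 -0.1763  0.0223] zmax 0.038 rect [ 520.4 -165.5] [138.7 128.9] 26.1
wall 84 [ 0.5462 -0.164   0.0308] 0.023 0.038
 dir deg -81.5 sd [0.017  0.0025]
plate 75 [0.512  0.2792 0.0079] -0.002 0.012
 dir deg 169.6 sd [0.0162 0.0091]
```

```bash
cat >> meas.py <<'E'
from scipy.spatial.transform import Rotation as Ro
def delta(st,target,yawdeg):
    """tool-axis shift to target and spin so tool y axis lies along yaw (mod 180)"""
    R=Ro.from_rotvec(st["eef_rot"]).as_matrix(); p=R.T@(np.array(target)-st["tcp_pos"])
    y=np.degrees(np.arctan2(R[1,1],R[0,1])); e=(yawdeg-y+90)%180-90
    print("R",R.round(3).tolist(),"tool y yaw",y.round(2),"shift mm",(p*1000).round(1),"world yaw change",e.round(2),"spin about tool x rad",np.round(np.radians(e)*R[2,0],4), "q",np.round(st["joint_pos"],3))
E
python3 - <<'E'
from meas import *; from cell import telemetry
delta(telemetry.get_state(),(.518,.295,.15),73)
E
```

```text
R [[-0.0, 0.329, 0.944], [-0.001, 0.944, -0.329], [-1.0, -0.001, -0.0]] tool y yaw 70.82 shift mm [ 80.9 -75.9 392.4] world yaw change 2.18 spin about tool x rad -0.0381 q [ 1.013  0.313  1.498  0.     1.331 -0.223]
```

>>> {"method": "play_rows", "body": {"targets": [[[0.06,-0.16,0.8,-0.04,1],[0.06,-0.16,0.8,-0.04,1],[0.06,-0.16,0.8,-0.04,1],[0.06,-0.16,0.8,-0.04,1],[0.06,-0.16,0.8,-0.04,1],[0.06,-0.16,0.8,-0.04,1],[0.06,-0.16,0.8,-0.04,1],[0,0,0,0,1],[0,0,0,0,1]]]}}

```text
t: 1.27
tcp_pos: [0.4698, 0.3264, 0.2059]
eef_rot: [0.236, 1.559, -0.237]
ft_force: [-0.8, -0.3, -0.6]
opening: 0.0855
```

```bash
python3 - <<'E'
from meas import *; from cell import telemetry,imaging
import pickle
im=imaging.get_image("wrist"); st=telemetry.get_state(); pickle.dump((im,st),open("d1.pkl","wb"))
cv2.imwrite("pics/w1.png",im["pixels"]); print(st["t"],st["tcp_pos"],st["ft_force"])
delta(st,(.518,.295,.15),73)
W=cloud(im)
for z0,z1 in((.03,.07),(.038,.046),(.046,.07),(.005,.015)):
    m=(np.hypot(W[...,0]-.518,W[...,1]-.293)<.045)&(W[...,2]>z0)&(W[...,2]<z1)&(im["range_z"]>.1)
    P=W[m]; 
    if len(P)>10: rc=cv2.minAreaRect(P[:,:2].astype(np.float32)*1000); print(len(P),P.mean(0).round(4),np.round(rc[0],1),np.round(rc[1],1),round(rc[2],1))
E
```

```text
1.325 [0.46953594 0.32672359 0.20610992] [-0.72947158 -0.12691843 -0.35829202]
R [[-0.0, 0.296, 0.955], [0.0, 0.955, -0.296], [-1.0, -0.0, -0.0]] tool y yaw 72.78 shift mm [ 56.1 -16.   55.7] world yaw change 0.22 spin about tool x rad -0.0038 q [ 0.403  0.436  1.389  0.     1.317 -0.867]
905 [0.5129 0.3014 0.0451] [515.5 300.1] [23.2 41.5] 72.7
508 [0.5119 0.3018 0.0429] [515.6 300.1] [23.2 41.4] 72.7
342 [0.5171 0.3    0.0502] [516.7 299.9] [12.8 36.4] 72.0
806 [0.5066 0.2945 0.0092] [512.3 294.5] [45.5 56.9] 71.7
```

View pics/w1.png

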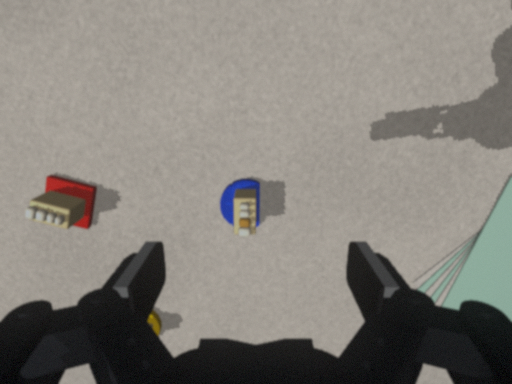

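The wrist view shows the blue plate at (243,207) with its flat edge to the right (x≈259), along tool +y. The block measures 23 x 41 mm with its axis at 72.5°. I'll move above it, look once more, then go down.

>>> {"method": "play_rows", "body": {"targets": [[[0.36,-0.21,0.3,0,1],[0.36,-0.21,0.3,0,1],[0.5,0,0.29,0,1],[0.5,0,0,0,1],[0,0,0,0,1],[0,0,0,0,1]]]}}

```text
t: 2.08
tcp_pos: [0.5138, 0.2871, 0.1044]
eef_rot: [0.236, 1.556, -0.235]
ft_force: [-0.1, 0.1, 0.3]
opening: 0.0853
```

```bash
python3 - <<'E'
from meas import *; from cell import telemetry,imaging
import pickle
im=imaging.get_image("wrist"); st=telemetry.get_state(); 
cv2.imwrite("pics/w2.png",im["pixels"]); print(st["t"],st["tcp_pos"],st["ft_force"])
delta(st,(.517,.298,.018),72.5)
W=cloud(im)
for z0,z1 in((.03,.07),(.038,.046),(.046,.07),(.005,.015)):
    m=(np.hypot(W[...,0]-.518,W[...,1]-.297)<.035)&(W[...,2]>z0)&(W[...,2]<z1)&(im["range_z"]>.1)
    P=W[m]; 
    if len(P)>10: rc=cv2.minAreaRect(P[:,:2].astype(np.float32)*1000); print(len(P),P.mean(0).round(4),np.round(rc[0],1),np.round(rc[1],1),round(rc[2],1))
E
```

```text
2.125 [0.51405832 0.28706117 0.10461518] [1.39993257 0.03260533 0.28633817]
R [[0.002, 0.296, 0.955], [0.001, 0.955, -0.296], [-1.0, 0.001, 0.002]] tool y yaw 72.8 shift mm [86.6 11.2 -0.6] world yaw change -0.3 spin about tool x rad 0.0052 q [ 0.31   0.571  1.458 -0.     1.11  -0.96 ]
2115 [0.5133 0.3008 0.0453] [515.9 300.5] [23.9 41.8] 71.5
1190 [0.5121 0.3012 0.0429] [515.9 300.5] [23.9 41.7] 71.6
820 [0.5171 0.2998 0.0502] [516.7 299.6] [12.5 36.7] 73.5
1582 [0.5045 0.2907 0.0092] [512.7 294.2] [45.6 57.4] 72.0
```

View pics/w2.png

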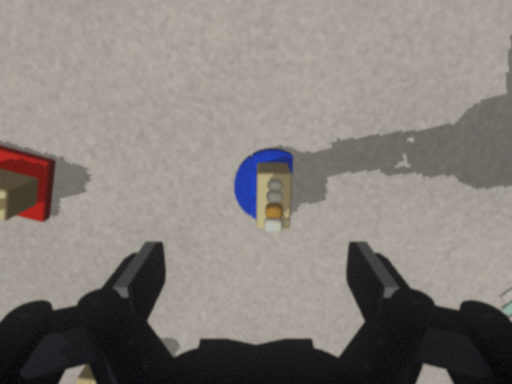

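The cast shows at (274,195), about 12.5 mm toward tool +y from the jaw centre. I'll correct that, descend and close.

>>> {"method": "play_rows", "body": {"targets": [[[0,0.21,-0.02,0.02,1],[0.5,0,0,0.02,1],[0.5,0,0,0,1],[0.3,0,0,0,1],[0.14,0,0,0,1],[0,0,0,0,1],[0,0,0,0,1]]]}}

```text
t: 3.0
tcp_pos: [0.5169, 0.299, 0.0175]
eef_rot: [0.241, 1.556, -0.239]
ft_force: [1.0, 0.5, -0.4]
opening: 0.0854
```

```bash
python3 - <<'E'
from meas import *; from cell import telemetry,imaging
im=imaging.get_image("wrist"); st=telemetry.get_state(); 
cv2.imwrite("pics/w3.png",im["pixels"]); print(st["t"],st["tcp_pos"],st["ft_force"])
delta(st,(.5165,.2995,.018),72.5)
E
```

```text
3.05 [0.51690352 0.29895049 0.01749513] [ 0.60297648 -0.02061646  0.12227842]
R [[0.002, 0.301, 0.954], [0.001, 0.954, -0.301], [-1.0, 0.001, 0.001]] tool y yaw 72.47 shift mm [-0.5  0.4 -0.5] world yaw change 0.03 spin about tool x rad -0.0006 q [ 0.328  0.705  1.486  0.     0.949 -0.936]
```

View pics/w3.png

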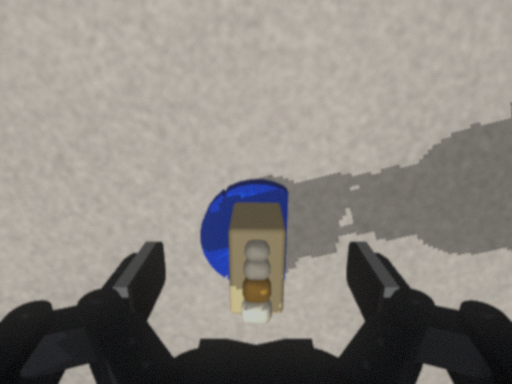

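The block is centred between the fingers (u≈257 against 255), so I'll close and lift.

>>> {"method": "play_rows", "body": {"targets": [[[0,0,0,0,-1],[0,0,0,0,-1],[0,0,0,0,-1],[0,0,0,0,-1],[0,0,0,0,-1],[0,0,0,0,-1],[0,0,0,0,-1],[0,0,0,0,-1]]], "squeeze": 45}}

```text
t: 4.05
tcp_pos: [0.5165, 0.2988, 0.0167]
eef_rot: [0.24, 1.557, -0.24]
ft_force: [0.6, -0.1, 4.4]
opening: 0.0236
```

>>> {"method": "play_rows", "body": {"targets": [[[-0.1,0,0,0,-1],[-0.3,0,0,0,-1],[-0.5,0,0,0,-1],[-0.6,0,0,0,-1],[-0.6,0,0,0,-1],[0,0,0,0,-1],[0,0,0,0,-1]]]}}

```text
t: 4.92
tcp_pos: [0.5159, 0.2986, 0.1421]
eef_rot: [0.24, 1.558, -0.241]
ft_force: [0.1, 0.2, -2.3]
opening: 0.023
```

```bash
python3 - <<'E'
from meas import *; from cell import telemetry,imaging
im=imaging.get_image("wrist"); st=telemetry.get_state(); s=imaging.get_image("side")
cv2.imwrite("pics/w4.png",np.hstack([cv2.resize(im["pixels"],(400,300)),cv2.resize(s["pixels"][60:240,160:400],(400,300))])); print(st["t"],st["tcp_pos"],st["ft_force"],st["opening"])
delta(st,(.5235,-.167,.15),8.3)
# cast in tool frame from wrist depth
W=cloud(im); R=Ro.from_rotvec(st["eef_rot"]).as_matrix(); L=(W-st["tcp_pos"])@R
m=(abs(L[...,1])<.04)&(abs(L[...,2])<.04)&(L[...,0]<.03)&(L[...,0]>-.05)
b=mask(im,(108,120,40),(130,255,255))>0
P=L[m&b]; print("blue",len(P),P.mean(0).round(4),P.min(0).round(4),P.max(0).round(4))
E
```

```text
4.975 [0.51572356 0.29852813 0.14156417] [-0.01230216 -0.12791135 -1.50570472] 0.02346485167761713
R [[-0.002, 0.301, 0.954], [-0.001, 0.954, -0.301], [-1.0, -0.001, -0.002]] tool y yaw 72.47 shift mm [  -8.1 -441.6  147.6] world yaw change -64.17 spin about tool x rad 1.12 q [ 0.328  0.547  1.392 -0.     1.205 -0.937]
blue 2196 [ 0.0071 -0.0077 -0.0192] [-0.0178 -0.0289 -0.0307] [0.0149 0.0163 0.0026]
```

View pics/w4.png

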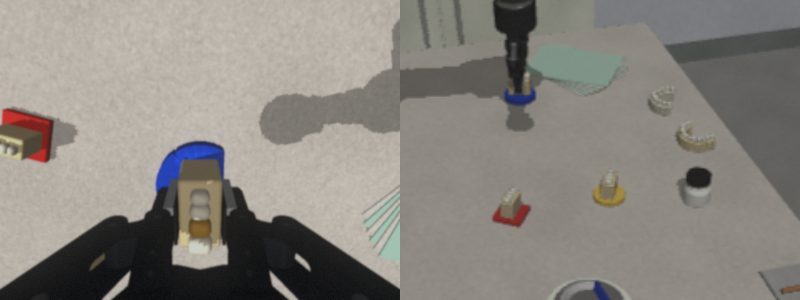

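Lifted and held: opening 23.5 mm, plate extent -29 to +16 mm in tool y, so the flat lies at tool +y. Next I'll carry it over to the nest and turn it.

>>> {"method": "play_rows", "body": {"targets": [[[0,-0.4,0.13,0,-1],[0,-0.75,0.25,0,-1],[0,-0.8,0.27,0,-1],[0,-0.8,0.27,0,-1],[0,-0.8,0.27,0,-1],[0,-0.8,0.27,0,-1],[0,-0.8,0.27,0,-1],[0,-0.8,0.27,0,-1],[0,-0.8,0.27,0,-1],[0,-0.6,0.2,0,-1]]]}}

```text
t: 6.28
tcp_pos: [0.5242, -0.1683, 0.1416]
eef_rot: [0.242, 1.559, -0.241]
ft_force: [-0.8, 0.5, -1.3]
opening: 0.0233
```

>>> {"method": "play_rows", "body": {"targets": [[[0,0,0,0.93,-1],[0,0,0,0.93,-1],[0,0,0,0.93,-1],[0,0,0,0.93,-1],[0,0,0,0.93,-1],[0,0,0,0.93,-1],[0,0,0,0.93,-1],[0,0,0,0.93,-1],[0,0,0,0.93,-1],[0,0,0,0.93,-1]]]}}

```text
t: 7.52
tcp_pos: [0.5244, -0.1662, 0.1416]
eef_rot: [1.102, 1.276, -1.102]
ft_force: [-0.3, 0.1, -1.2]
opening: 0.0234
```

```bash
python3 - <<'E'
from meas import *; from cell import telemetry,imaging
im=imaging.get_image("wrist"); st=telemetry.get_state(); s=imaging.get_image("side")
cv2.imwrite("pics/w5.png",np.hstack([cv2.resize(im["pixels"],(400,300)),cv2.resize(s["pixels"][140:320,160:400],(400,300))])); print(st["t"],st["tcp_pos"],st["ft_force"],st["opening"])
delta(st,(.5235,-.167,.10),8.3)
E
```

```text
7.575 [ 0.52443787 -0.16620014  0.14156564] [ 0.89794215 -0.36435055 -0.567698  ] 0.023458715831843484
R [[-0.002, 0.99, 0.14], [0.001, 0.14, -0.99], [-1.0, -0.002, -0.001]] tool y yaw 8.07 shift mm [41.6 -1.   0.7] world yaw change 0.23 spin about tool x rad -0.0041 q [-0.52   0.453  1.542  0.     1.149 -0.661]
```

View pics/w5.png

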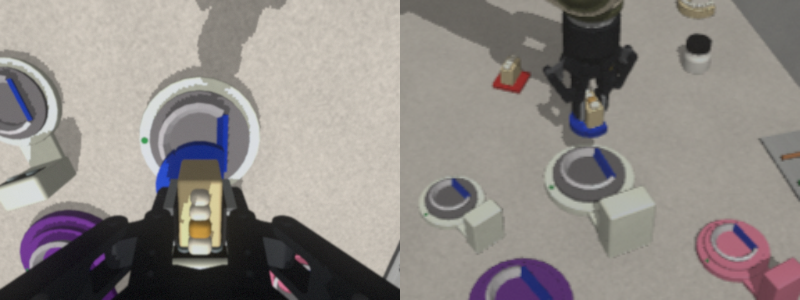

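The wrist view shows the nest's flat wall at (222,130) to the right, parallel to the plate's flat. I'll measure the nest again from here.

```bash
python3 - <<'E'
from meas import *; from cell import telemetry,imaging
import pickle
def fit(im,nm,L=None):
    W=cloud(im)
    b=mask(im,(108,110,30),(130,255,255))>0
    near=(np.hypot(W[...,0]-.524,W[...,1]+.167)<.06)&(im["range_z"]>.1)
    P=W[b&near&(W[...,2]>.022)&(W[...,2]<.042)]
    n=np.array([np.cos(np.radians(8.3)),np.sin(np.radians(8.3))])
    q=P[:,:2]-P[:,:2].mean(0); v=np.linalg.svd(q,full_matrices=False)[2][0]; 
    # wall base at floor: at 24mm +: off=19 ; flare 5mm over 12 mm (z .036)
    off=(P[:,:2]@n)-(19+5*(P[:,2]*1000-24)/12)/1000
    print(nm,"wall",len(P),P.mean(0).round(4),"normal",np.degrees(np.arctan2(-v[0],v[1])).round(1)%180,"centre along n",np.median(off).round(4),"; (.5235,-.167) gives",(np.array([.5235,-.167])@n).round(4),"wall mid tangential",(P[:,:2].mean(0)@[-n[1],n[0]]).round(4),"vs",(np.array([.5235,-.167])@[-n[1],n[0]]).round(4))
    # outer white base edge: points z in .006-.03 within .08; hull circle
    r=np.hypot(W[...,0]-.524,W[...,1]+.167)
    m=(r<.08)&(r>.05)&(W[...,2]>.008)&(W[...,2]<.03)&(im["range_z"]>.1)
    for it in range(1):
        hsv=cv2.cvtColor(im["pixels"],cv2.COLOR_BGR2HSV); P=W[m]
        h=cv2.convexHull((P[:,:2]*1000).astype(np.float32))[:,0]
        c,R=circ(h.astype(float))
        for _ in range(5):
            e=abs(np.hypot(*(h-c).T)-R); k=e<np.maximum(2,np.median(e)*2); c,R=circ(h[k].astype(float))
        print("   base hull circle",c.round(1),R.round(1),k.sum(),len(h),"zmean",P[:,2].mean().round(3))
d=pickle.load(open("d0.pkl","rb"))
fit(d["top"],"top");fit(d["side"],"side")
im=imaging.get_image("wrist"); fit(im,"wrist"); st=telemetry.get_state(); print(st["tcp_pos"])
E
```

```text
top wall 101 [ 0.5495 -0.1641  0.0319] normal 8.400000000000006 centre along n 0.4976 ; (.5235,-.167) gives 0.4939 wall mid tangential -0.2417 vs -0.2408
   base hull circle [ 526.4 -167.7] 69.5 33 39 zmean 0.018
side wall 84 [ 0.5462 -0.164   0.0308] normal 8.5 centre along n 0.4948 ; (.5235,-.167) gives 0.4939 wall mid tangential -0.2411 vs -0.2408
   base hull circle [ 523.2 -169.6] 69.5 25 27 zmean 0.017
wrist wall 659 [ 0.5475 -0.1538  0.0321] normal 12.900000000000006 centre along n 0.4964 ; (.5235,-.167) gives 0.4939 wall mid tangential -0.2312 vs -0.2408
   base hull circle [ 523.4 -165.8] 69.3 62 62 zmean 0.017
[ 0.52451191 -0.16627793  0.14177145]
```

Corrected for each camera's bias on the known cast, the estimates agree on a nest centre of about (0.524, -0.167) with axis 8.4°. I'll lower to just above the rim and check.

>>> {"method": "play_rows", "body": {"targets": [[[0,-0.01,0.02,-0.05,-1],[0.4,0,0,0,-1],[0.4,0,0,0,-1],[0.35,0,0,0,-1],[0.25,0,0,0,-1],[0,0,0,0,-1],[0,0,0,0,-1]]]}}

```text
t: 8.55
tcp_pos: [0.5248, -0.168, 0.0593]
eef_rot: [1.094, 1.277, -1.094]
ft_force: [0.3, 0.8, -2.0]
opening: 0.0231
```

```bash
python3 - <<'E'
from meas import *; from cell import telemetry,imaging
im=imaging.get_image("wrist"); st=telemetry.get_state(); s=imaging.get_image("side")
cv2.imwrite("pics/w6.png",np.hstack([cv2.resize(im["pixels"],(400,300)),cv2.resize(s["pixels"][185:305,200:360],(400,300),interpolation=cv2.INTER_CUBIC)])); print(st["t"],st["tcp_pos"],st["ft_force"],st["opening"])
delta(st,(.524,-.1678,.041),8.4)
E
```

```text
8.6 [ 0.52484662 -0.16792646  0.05932387] [ 0.03581226  0.35678181 -0.687873  ] 0.023128169782438944
R [[0.001, 0.988, 0.154], [-0.001, 0.154, -0.988], [-1.0, 0.001, 0.001]] tool y yaw 8.89 shift mm [18.3 -0.8 -0.3] world yaw change -0.49 spin about tool x rad 0.0085 q [-0.522  0.561  1.615  0.     0.964 -0.677]
```

View pics/w6.png

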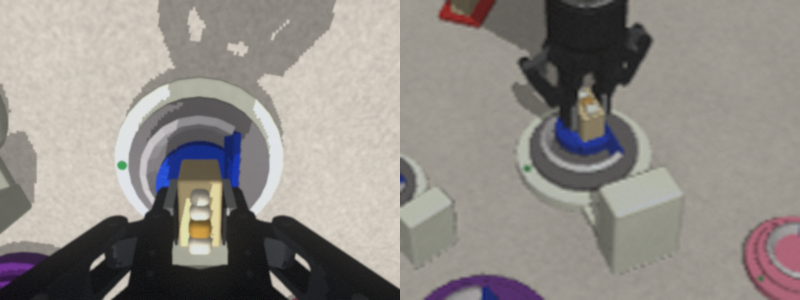

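The plate sits just over the pocket with its flat parallel to the wall at (233,150), and the force is near zero. I'll lower gently.

>>> {"method": "play_rows", "body": {"targets": [[[0.08,-0.01,0,0.05,-1],[0.08,0,0,0,-1],[0.07,0,0,0,-1],[0,0,0,0,-1],[0,0,0,0,-1]]]}}

```text
t: 9.28
tcp_pos: [0.5239, -0.1678, 0.0448]
eef_rot: [1.099, 1.276, -1.099]
ft_force: [0.3, -0.1, -2.0]
opening: 0.0233
```

>>> {"method": "play_rows", "body": {"targets": [[[0.03,0,0,0,-1],[0.03,0,0,0,-1],[0,0,0,0,-1],[0,0,0,0,-1]]]}}

```text
t: 9.78
tcp_pos: [0.5238, -0.1678, 0.0411]
eef_rot: [1.099, 1.276, -1.099]
ft_force: [0.0, -1.0, -1.7]
opening: 0.0233
```

>>> {"method": "play_rows", "body": {"targets": [[[0.02,0,0,0,-1],[0,0,0,0,-1],[0,0,0,0,-1]]]}}

```text
t: 10.15
tcp_pos: [0.5239, -0.1679, 0.0407]
eef_rot: [1.099, 1.275, -1.099]
ft_force: [-3.3, 1.3, 5.7]
opening: 0.0234
```

```bash
python3 - <<'E'
from meas import *; from cell import telemetry,imaging
im=imaging.get_image("wrist"); st=telemetry.get_state(); s=imaging.get_image("side")
cv2.imwrite("pics/w7.png",np.hstack([cv2.resize(im["pixels"],(400,300)),cv2.resize(s["pixels"][185:305,200:360],(400,300),interpolation=cv2.INTER_CUBIC)])); print(st["t"],st["tcp_pos"],st["ft_force"],st["opening"])
E
```

```text
10.2 [ 0.52394367 -0.16783876  0.04069308] [-2.10702593  0.64669797  6.45509759] 0.0236560083170907
```

View pics/w7.png

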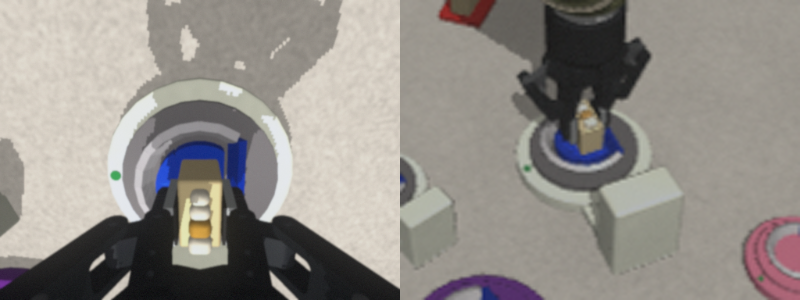

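Contact came at TCP z 0.0407, the height expected for the plate on the floor, at about 7 N. The plate is inside the walls, so I'll let go and lift straight up.

>>> {"method": "play_rows", "body": {"targets": [[[0,0,0,0,0],[0,0,0,0,0],[0,0,0,0,0],[0,0,0,0,0],[-0.1,0,0,0,0],[-0.4,0,0,0,0],[-0.8,0,0,0,0],[-0.8,0,0,0,0],[-0.4,0,0,0,0],[0,0,0,0,0]]]}}

```text
t: 11.5
tcp_pos: [0.5244, -0.1681, 0.1917]
eef_rot: [1.099, 1.272, -1.098]
ft_force: [0.1, 0.6, -0.9]
opening: 0.0426
```

>>> {"method": "play_rows", "body": {"targets": [[[0,0,-0.5,0,0],[0,0,-0.8,0,0],[0,0.4,-0.8,0,0],[0,-0.6,0,0,0],[0,-0.6,0,0,0],[0,-0.4,0,0,0],[0,0,0,0,0],[0,0,0,0,0]]]}}

```text
t: 12.5
tcp_pos: [0.4344, -0.0539, 0.1895]
eef_rot: [1.099, 1.276, -1.099]
ft_force: [0.3, 0.1, -0.0]
opening: 0.0426
```

```bash
python3 - <<'E'
from meas import *; from cell import telemetry,imaging
T=imaging.get_image("top"); st=telemetry.get_state(); s=imaging.get_image("side")
cv2.imwrite("pics/w8.png",np.hstack([cv2.resize(T["pixels"][120:225,250:390],(400,300),interpolation=cv2.INTER_CUBIC),cv2.resize(s["pixels"][185:305,200:360],(400,300),interpolation=cv2.INTER_CUBIC)])); print(st["t"],st["tcp_pos"],st["ft_force"],st["opening"])
cv2.imwrite("pics/top8.png",T["pixels"])
for n,im in(("top",T),("side",s)):
    W=cloud(im)
    for z0,z1 in((.062,.082),(.029,.038)):
        m=(np.hypot(W[...,0]-.524,W[...,1]+.167)<(.03))&(W[...,2]>z0)&(W[...,2]<z1)
        P=W[m]
        if len(P)>5: rc=cv2.minAreaRect(P[:,:2].astype(np.float32)*1000); print(n,len(P),P.mean(0).round(4),"z pct",np.percentile(P[:,2],[5,50,95]).round(4),np.round(rc[0],1),np.round(rc[1],1),round(rc[2],1))
E
```

```text
12.55 [ 0.43444359 -0.05382227  0.18947027] [-0.0945692  -0.57404191 -0.40829488] 0.04258542888735097
top 96 [ 0.5297 -0.1724  0.071 ] z pct [0.065  0.0703 0.077 ] [ 526.8 -168.2] [23.6 41.4] 6.4
top 55 [ 0.5309 -0.1756  0.0334] z pct [0.0303 0.0332 0.0364] [ 532.5 -174.6] [58.9 32.8] 46.9
side 132 [ 0.522  -0.1742  0.0696] z pct [0.0637 0.0683 0.0762] [ 522.7 -171.4] [24.  42.6] 11.5
side 149 [ 0.5189 -0.1751  0.0335] z pct [0.0306 0.0334 0.0374] [ 523.4 -171.5] [49.5 59.1] 82.0
```

View pics/w8.png

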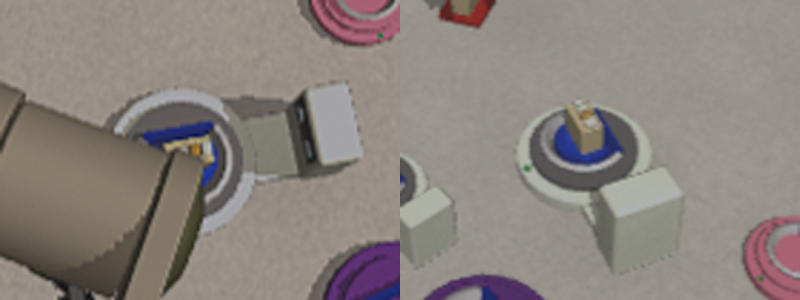

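View pics/top8.png

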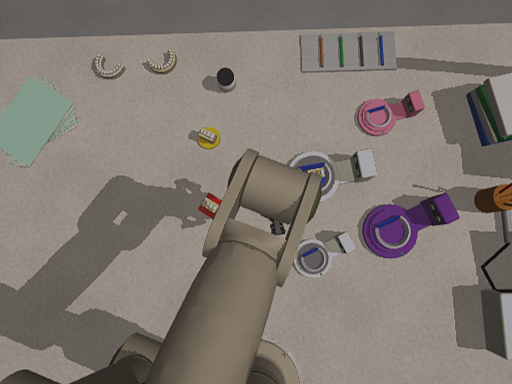

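The side view shows the cast upright in the nest with its flat to the wall. Its position is within about 2 mm of the nest centre in both cameras, and the plate top is at 0.0335 m against an expected 0.034. The bystanders are unmoved at (208,137) and (211,206).

```bash
python3 -c "
from cell import r
print(r.job_done())"
```

```text
the job is handed in; nothing more can be done
None
```

The blue-plate cast is loaded in the large white nest with its flat to the blue wall, and the job is handed in (no verdict was reported). I gripped it across the 24 mm block, carried it over, turned it about 64°, and lowered it until it touched the floor. Contact came at TCP z 0.0407 m at about 7 N, and only then did I let go and move the arm clear. The robot's clock read about 12.6 s at the end.

- **Position:** the block was within 0.7 mm of the nest centre in the top camera and within 1.9 mm in the side camera.
- **Height:** the plate's top read 0.0335 m against 0.034 m expected, so it is on the floor. I did not measure its tilt; it looks upright in the side view.
- **Direction:** the block's axis read 6.4° in the top view and 11.5° in the side view, against about 8.4° for the wall.
- **Bystanders:** the yellow and red casts look unmoved in the final top view.
- **Disagreements:** the cameras' absolute positions differed by 2–6 mm, so I corrected each one against the gripped cast. In the final top view the arm partly hid the plate, so its plate reading from that camera is unreliable; the block and the side view gave the check. One wrist-camera reading of the wall direction (12.9°) was thrown off by the held plate, and I did not use it.

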